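# Swap the open parts tray at the repair bench

## Robot

A 7-joint arm with a two-finger parallel gripper is mounted at the origin on the work surface. World frame = base frame: x ahead of the robot, y to its left, z up, the work surface at z = 0. Lengths are in m, angles in rad, forces in N, time in s.
With the tool pointing down it reaches from about 0.35 to 0.9 m from the base axis. Payload 8.1 kg.
Tool frame: the origin (TCP) lies at the very end of the fingers, on their centre line; the grasp point (between the pads) lies 19 mm behind it; y points along the fingers, z is the direction in which the jaws open and shut, and the axes are right-handed (so a half turn about y gives the same grasp; the last joint's range is limited). The gripper opens to 85 mm and grips with 20 to 120 N. Pads are 22 mm wide; open, the fingers measure 114 mm over their backs; the gripper's body (76 mm by 85 mm) begins 54 mm behind the grasp point. The pads swing forward as they close: fully open they stand 13 mm farther back than shut.
Start: joints at [1.174, 0.434, 0.025, 1.573, -0.012, 1.134, -0.075], TCP at [0.181, -0.598, 0.231] pointing down, gripper open.
Joint ranges: [-2.62, 2.62], [-0.44, 2.09], [-1.27, 1.32], [0.08, 2.57], [-1.32, 4.46], [0.12, 2], [-2.74, 2.74]. Speed limits (rad/s): [2.22, 2.22, 3.01, 3.01, 3.14, 3.14, 3.14].

## Interface

Orientations are given as a unit quaternion [w, x, y, z].
In Python, from station import * gives the robot as it stands.
- The arm moves only by the tool jog_arm, never from a script. Its argument "commands" is text: rows parted by semicolons, each of 7 numbers parted by spaces: the shift along the tool's x, y, z in mm, then the turn, a rotation vector about the tool's x, y, z in rad, then the finger opening in mm, from 0 to 85.4. A call has 1 to 8 rows; each row shifts and turns the commanded pose from where the row before left it, along the tool's axes as they then stand; what a row does not reach is not made up. A row lasts 1/12 s, in which the tool goes at most 41.7 mm and 7.16 degrees, less where a joint would pass 70% of its speed; a pose out of reach is approached as far as the arm can. A call is refused whole if a number of a shift passes 41.7 or a number of a turn 0.125, either way. A call with a gripper value outside its range is refused whole. The fingers move at their own pace and stop on an object; "newtons" is the grip in N (left out, the last holds). Time passes only in rows, so rows that do not move let the fingers close. It gives the time, the measured TCP pose, the force and the opening at its end, in the units of the state.
- observe(): the state, without advancing time (a new reading comes with each control period).
- grab_frame(name): name is "side" or "top" or "wrist"; returns a dict with "image" (480x640x3 uint8, red, green, blue), "fx", "fy", "cx", "cy" (pixels), "dist_coeffs" ([k1, k2, p1, p2, k3] as OpenCV has them; the pictures are not rectified), "R" (3x3) and "t" (3): a world point X has camera coordinates R X + t; the wrist camera has in their place "mount" (4x4, takes a point from camera to tool coordinates, whose origin is the TCP and whose axes are the tool frame's). Camera axes: x right, y down, z forward; pixel columns grow to the right and rows downward; lengths in m; the calibration is good to about 2 mm. A picture is of the moment at which its call begins: read the wrist's pose just before it. There is no depth.
- close_job(): hands the job in, once; it reports no verdict.
Trained networks look in the newest picture that a camera, given by its name, has taken for a name from the list of things; names that differ only in an ending like _2 or _b are one class to them, and where a whole thing is asked for, a point or a joint stands for the part that bears it (a point fixed in the world has none). Each returns a list of dicts, best first, with "score" (0 to 1); they miss things now and then, are a little off and sometimes report something else, mostly with a low value. They report only what shows in the picture. A call takes as long as a camera call.
- look_for(camera, label): "extent" ([left, top, right, bottom] in pixels, round what is visible of it).
The state is a dict: "clock": time; "qpos": joint angles; "qvel": joint speeds; "joint_efforts": joint torques, N m; "position": TCP position; "tool_rot": TCP orientation; "ft_force": force on the tool from outside, world axes, zero at the start; "torque": the same for the moment, N m; "opening": opening from 0.0 (shut) to 1.0 (fully open).
Only numpy, scipy, OpenCV 4.12 (cv2) and the standard library are available. Lean on these libraries where they do the work, as an engineer would, in place of code of your own. Each camera call takes 0.05 s, during which the arm holds its last target. There are 200 camera calls.

## Task

The narrow parts tray has been left drawn out: first push it fully home with your fingertips. Then hook a fingertip behind the lip of the wide tray and draw it all the way out to its stop, so that the spare gear inside lies open to hand. Do not pinch the lips, leave the gear in its tray and the other things on the bench where they stand, and finish clear of everything.

Things in the scene. Friction and masses are not known exactly. Their poses are not given: they have to be found in the camera images.
- wide_unit: the wide parts unit, fixed to the bench: a grey steel hood 180 mm long (x), 160 mm wide (y), 70 mm high, open towards -x; two rails 5 mm high run 132 mm out in front. Origin: on the bench under the middle of the hood's front edge; the tray slides out along own -x, the hood reaches back to x = 180 mm. The two units may stand either way round
- wide_tray (a joint): how far the wide tray is out, m: 0 fully home, 0.110 at its outer stop; stays where left, about 2 N of friction. Open aluminium pan 144 mm wide; floor top 10 mm, sides and cross wall 37 mm, front lip 52 mm above the bench. Fully home, an empty finger well 47 mm long (x), 138 mm wide lies between lip and hood, open above; the tray's cross wall stands 52 mm behind the lip's back face
- wide_lip (a point): the wide tray's lip: an upright bare aluminium plate across the tray's front end, 8 mm thick (x), 144 mm wide (y), from 8 to 52 mm above the bench. This point: middle of its top edge; the front face (towards the robot, to push on) lies 4 mm to own -x, the back face (to hook behind) 4 mm to own +x. Moves with the tray; own -x is the way out, +x home, z up
- narrow_unit: the narrow parts unit, fixed to the bench: a grey steel hood 180 mm long (x), 95 mm wide (y), 70 mm high, open towards -x; two rails 5 mm high run 132 mm out in front. Origin: on the bench under the middle of the hood's front edge; the tray slides out along own -x, the hood reaches back to x = 180 mm. The two units may stand either way round
- narrow_tray (a joint): how far the narrow tray is out, m: 0 fully home, 0.110 at its outer stop; stays where left, about 2 N of friction. Open aluminium pan 79 mm wide; floor top 10 mm, sides and cross wall 37 mm, front lip 52 mm above the bench. Fully home, an empty finger well 47 mm long (x), 73 mm wide lies between lip and hood, open above; the tray's cross wall stands 52 mm behind the lip's back face
- narrow_lip (a point): the narrow tray's lip: an upright bare aluminium plate across the tray's front end, 8 mm thick (x), 79 mm wide (y), from 8 to 52 mm above the bench. This point: middle of its top edge; the front face (towards the robot, to push on) lies 4 mm to own -x, the back face (to hook behind) 4 mm to own +x. Moves with the tray; own -x is the way out, +x home, z up
- gear: spare brass gear, 44 mm across, 18 mm high, lying loose behind the cross wall of the wide tray, under the hood until the tray is drawn. Origin: centre of its underside
- jar: bystander: glass jar with a steel lid, 50 mm across, 80 mm high, between the two units. Origin: centre of its underside
- can: bystander: white spray can, 52 mm across, 150 mm high, out to one side. Origin: centre of its underside
- mug: bystander: white mug, 80 mm across, 90 mm high, out to the other side. Origin: centre of its underside
- driver: bystander: screwdriver with yellow handle, 200 mm long, lying flat to the robot's right. Origin: about its middle, on the bench; x along the tool

How it is judged:
By the outcome, as a careful person would: the job done as asked, in the order asked, and still so for the second after the job is handed in, with the robot touching nothing.
It also fails if it takes over 48 s, if anything falls off the work surface, if the arm or the gripper's body presses on something with over 40 N, if the wrist force passes 120 N, or if a joint passes its speed limit or range.

## Working session

There is one attempt and no reset: what is moved stays moved. The work goes in short steps, Python scripts to look and compute and a tool call to move; the robot and the scene stay as the last step left them, time stands still between calls to the robot, and variables do not carry over. Pictures are saved under pics/ and viewed, on a budget of 10 in all, crops included, one or two more only if the job needs it, and the job is handed in when it is done.

Besides the shell and the picture viewer there is one more tool, called as a command line: name --argument value ..., lists and objects as JSON in quotes. jog_arm: Moves the arm, as the interface text tells. Its arguments: {"type":"object","properties":{"commands":{"type":"string"},"newtons":{"type":"number"}},"required":["commands"]}

```bash
mkdir -p pics
cat > h.py <<'E'
from station import *
import numpy as np, cv2
def ray(f,u,v,z):
    K=np.array([[f["fx"],0,f["cx"]],[0,f["fy"],f["cy"]],[0,0,1]]);
    p=cv2.undistortPoints(np.array([[[u,v]]],float),K,np.array(f["dist_coeffs"]))[0,0]
    R=np.array(f["R"]);t=np.array(f["t"]);c=-R.T@t;d=R.T@np.array([p[0],p[1],1.])
    return c+d*(z-c[2])/d[2]
E
python3 - <<'E'
from h import *
s=observe();print({k:np.round(v,3) for k,v in s.items()})
for n in("top","side"):
    f=grab_frame(n);cv2.imwrite(f"pics/{n}0.png",f["image"][:,:,::-1])
    print(n,-np.array(f["R"]).T@f["t"])
    for l in("wide_lip","narrow_lip","wide_unit","narrow_unit","jar","can","mug","driver"):
        for d in look_for(n,l)[:2]:
            e=d["extent"];print(l,round(d["score"],2),np.round(e),np.round(ray(f,(e[0]+e[2])/2,(e[1]+e[3])/2,.05),3))
E
```

```text
{'clock': np.float64(0.0), 'qpos': array([ 1.174,  0.435,  0.025,  1.574, -0.012,  1.134, -0.075]), 'qvel': array([ 0.001, -0.   , -0.   , -0.001, -0.001, -0.001,  0.002]), 'joint_efforts': array([ 1.0000e-03, -6.7046e+01,  1.0260e+00, -3.1621e+01,  1.6000e-02,
        1.2000e-02, -0.0000e+00]), 'position': array([ 0.181, -0.598,  0.231]), 'tool_rot': array([ 0.103, -0.104,  0.7  , -0.699]), 'ft_force': array([ 0.41 ,  0.328, -0.172]), 'torque': array([-0.021,  0.034, -0.025]), 'opening': np.float64(1.0)}
top [ 0.32468162 -0.022035    1.57845566]
wide_lip 0.59 [353. 203. 404. 234.] [ 0.611 -0.185  0.05 ]
narrow_lip 0.67 [232. 200. 267. 244.] [0.606 0.173 0.05 ]
wide_unit 0.78 [346. 139. 412. 259.] [ 0.667 -0.188  0.05 ]
wide_unit 0.24 [232. 201. 262. 244.] [0.604 0.18  0.05 ]
narrow_unit 0.61 [216. 136. 266. 252.] [0.686 0.198 0.05 ]
jar 0.54 [300. 206. 320. 231.] [0.614 0.005 0.05 ]
can 0.91 [454. 221. 487. 245.] [ 0.567 -0.44   0.05 ]
mug 0.77 [140. 217. 179. 262.] [0.56  0.425 0.05 ]
driver 0.88 [431. 263. 449. 335.] [ 0.387 -0.346  0.05 ]
side [-0.05714465  0.979604    0.82568573]
wide_lip 0.98 [307. 198. 345. 229.] [ 0.593 -0.148  0.05 ]
narrow_lip 0.72 [232. 263. 284. 300.] [0.582 0.213 0.05 ]
wide_unit 0.83 [256. 176. 363. 239.] [ 0.655 -0.157  0.05 ]
narrow_unit 0.64 [169. 241. 290. 303.] [0.667 0.217 0.05 ]
jar 0.64 [282. 224. 296. 256.] [0.612 0.023 0.05 ]
can 0.84 [369. 149. 388. 191.] [ 0.576 -0.487  0.05 ]
mug 0.67 [183. 312. 240. 370.] [0.548 0.428 0.05 ]
driver 0.8 [412. 208. 449. 221.] [ 0.319 -0.288  0.05 ]
```

Run:
```python
import cv2
a=cv2.imread("pics/top0.png")[120:350,130:500]
cv2.imwrite("pics/top0c.png",cv2.resize(a[:150,60:300],None,fx=3.33,fy=3.33,interpolation=cv2.INTER_CUBIC))
```

```text
(no output)
```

View pics/top0c.png

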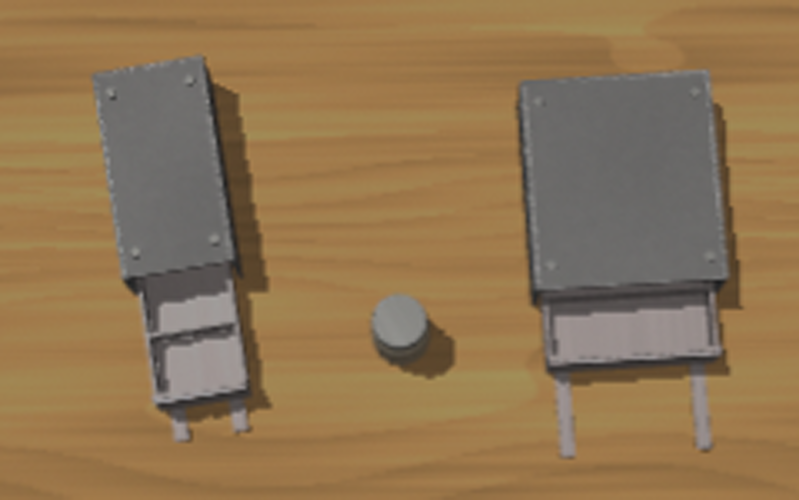

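The crop shows the narrow unit on the left, yawed, with its tray drawn; its lip runs (157,404)-(247,390) in the crop. The wide unit is on the right, closed, lip (549,367)-(720,355). The jar stands between them.

Run:
```python
from h import *
f=grab_frame("top")
P={"nh":[(93,75),(203,57),(234,262),(127,278),.07],"nl":[(157,402),(247,389),.052],"wh":[(520,83),(708,72),(726,280),(537,292),.07],"wl":[(549,365),(720,353),.052]}
for k,v in P.items():
    q=[ray(f,190+a/3.33,120+b/3.33,v[-1])[:2] for a,b in v[:-1]]
    print(k,np.round(q,3).tolist())
    if k[1]=='l': d=q[0]-q[1];print("yaw",np.arctan2(-d[0],d[1]),"mid",(q[0]+q[1])/2,np.linalg.norm(d))
    else:
        d=(q[0]+q[1]-q[2]-q[3])/2;print("yaw",np.arctan2(d[1],d[0]),np.linalg.norm(d),"front",(q[2]+q[3])/2)
m=grab_frame("wrist");print(np.round(m["mount"],3),m["fx"])
from scipy.spatial.transform import Rotation as R
s=observe();print(np.round(R.from_quat(s["tool_rot"],scalar_first=True).as_matrix(),3))
```

```text
nh [[0.831, 0.262], [0.845, 0.168], [0.667, 0.141], [0.655, 0.23]]
yaw 0.16416609220563164 0.17925880649727097 front [0.66136766 0.18568945]
nl [[0.554, 0.207], [0.564, 0.132]]
yaw 0.13186079397601083 mid [0.55868828 0.16939774] 0.0755015353039695
wh [[0.818, -0.099], [0.826, -0.257], [0.647, -0.265], [0.639, -0.109]]
yaw 0.05144411786777373 0.17941371250270943 front [ 0.64264742 -0.18708091]
wl [[0.58, -0.119], [0.589, -0.261]]
yaw 0.05797403966891084 mid [ 0.58461943 -0.18971161] 0.14243077113977917
[[-0.     0.946  0.323 -0.084]
 [ 0.001 -0.323  0.946 -0.143]
 [ 1.     0.    -0.001 -0.   ]
 [ 0.     0.     0.     1.   ]] 392.7051797949014
[[-0.957  0.     0.289]
 [-0.289  0.    -0.957]
 [-0.    -1.    -0.   ]]
```

jog_arm --commands "0 0 0 0 0.07 0 0;0 0 0 0 0.07 0 0;-20 0 -32 0 0 0 0;-20 0 -32 0 0 0 0;-20 0 -32 0 0 0 0;-20 0 -32 0 0 0 0;-20 0 -32 0 0 0 0;-20 0 -32 0 0 0 0"

```text
clock: 1.67
position: [0.2705, -0.3885, 0.2315]
tool_rot: [-0.054, 0.054, -0.705, 0.705]
ft_force: [0.4, -0.1, 0.5]
opening: -0.003
```

jog_arm --commands "-20 0 -32 0 0 0 0;-20 0 -32 0 0 0 0;-20 0 -32 0 0 0 0;-20 0 -32 0 0 0 0;-20 0 -32 0 0 0 0;-20 0 -32 0 0 0 0;-20 0 -32 0 0 0 0;-20 0 -32 0 0 0 0"

```text
clock: 2.33
position: [0.3895, -0.1109, 0.2317]
tool_rot: [-0.055, 0.054, -0.705, 0.705]
ft_force: [0.7, -0.2, -0.2]
opening: 0.001
```

jog_arm --commands "-20 0 -32 0 0 0 0;-20 0 -32 0 0 0 0;-20 0 -32 0 0 0 0;-20 0 -32 0 0 0 0;-20 0 -32 0 0 0 0;-20 0 -32 0 0 0 0;0 0 0 0 0 0 0;0 0 0 0 0 0 0"

```text
clock: 3.0
position: [0.4786, 0.098, 0.2312]
tool_rot: [0.056, -0.056, 0.705, -0.705]
ft_force: [-0.4, -0.6, 0.2]
opening: 0.004
```

```bash
cat >> h.py <<'E'
from scipy.spatial.transform import Rotation as Rn
def wrist():
    s=observe();f=grab_frame("wrist");T=np.eye(4);T[:3,:3]=Rn.from_quat(s["tool_rot"],scalar_first=True).as_matrix();T[:3,3]=s["position"]
    M=np.linalg.inv(T@np.array(f["mount"]));f["R"]=M[:3,:3];f["t"]=M[:3,3];return f
E
python3 - <<'E'
from h import *
import pickle
f=wrist();cv2.imwrite("pics/w1.png",f["image"][:,:,::-1]);pickle.dump({k:v for k,v in f.items() if k!="image"},open("w1.pkl","wb"))
for d in look_for("wrist","narrow_lip"):print(d)
E
```

```text
{'extent': [188.0, 0.0, 298.8, 98.9], 'score': 0.83}
```

View pics/w1.png

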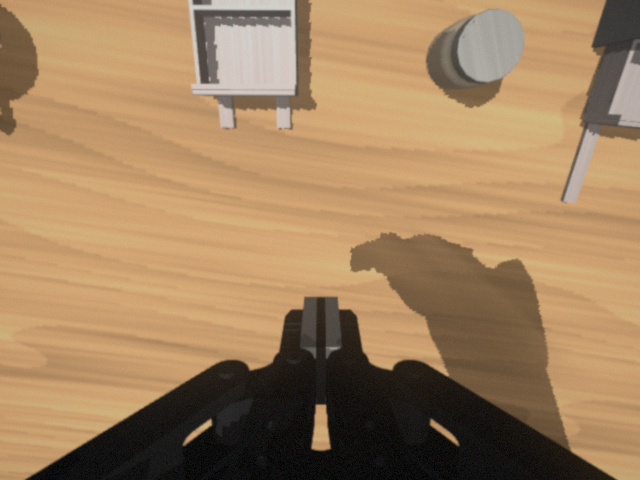

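The wrist view shows the narrow lip's top, front edge about (191,92)-(297,93), parallel to the fingers' row, and the tray sides going up the picture. The jar is at (490,45).

Run:
```python
from h import *
import pickle
f=pickle.load(open("w1.pkl","rb"));s=observe();Rt=Rn.from_quat(s["tool_rot"],scalar_first=True).as_matrix()
q=[ray(f,u,v,.052) for u,v in((191,92),(297,93))];m=(q[0]+q[1])/2;d=q[0]-q[1]
print(q,m,np.linalg.norm(d),np.arctan2(-d[0],d[1]),"tool mm",Rt.T@(m-s["position"])*1000)
j=ray(f,490,45,.08);print(j,s["position"])
```

```text
[array([0.55250131, 0.21092829, 0.052     ]), array([0.56486135, 0.13077745, 0.052     ])] [0.55868133 0.17085287 0.052     ] 0.08109826245034686 0.15300448713900025 tool mm [-91.47560924 178.99550138 -62.84487275]
[0.61424666 0.00516029 0.08      ] [0.47800124 0.09486724 0.23109093]
```

jog_arm --commands "-17 0 -21 0 0 0 0;-17 0 -21 0 0 0 0;-16 0 -21 0 0 0 0;0 35 0 0 0 0 0;0 35 0 0 0 0 0;0 35 0 0 0 0 0;0 35 0 0 0 0 0;0 30 0 0 0 0 0"

```text
clock: 3.77
position: [0.5175, 0.163, 0.0594]
tool_rot: [-0.053, 0.054, -0.705, 0.706]
ft_force: [0.6, -0.8, 0.5]
opening: 0.004
```

jog_arm --commands "0 15 0 0 0 0 0;0 15 0 0 0 0 0;0 0 0 0 0 0 0"

```text
clock: 4.02
position: [0.5164, 0.1626, 0.0288]
tool_rot: [-0.052, 0.055, -0.704, 0.706]
ft_force: [-0.9, 0.2, 0.5]
opening: 0.003
```

jog_arm --commands "-12 0 0 0 0 0 0;-10 0 0 0 0 0 0;-8 0 0 0 0 0 0;-8 0 0 0 0 0 0;-8 0 0 0 0 0 0;-8 0 0 0 0 0 0;-8 0 0 0 0 0 0;0 0 0 0 0 0 0"

```text
clock: 4.68
position: [0.5813, 0.1751, 0.0314]
tool_rot: [0.055, -0.053, 0.705, -0.705]
ft_force: [0.5, 0.3, 0.5]
opening: -0.001
```

jog_arm --commands "-4 0 0 0 0 0 0;-4 0 0 0 0 0 0;-4 0 0 0 0 0 0"

```text
clock: 4.93
position: [0.591, 0.1769, 0.0312]
tool_rot: [-0.054, 0.055, -0.705, 0.705]
ft_force: [-3.1, 0.1, -0.1]
opening: -0.002
```

jog_arm --commands "-2 0 0 0 0 0 0;-2 0 0 0 0 0 0;-2 0 0 0 0 0 0"

```text
clock: 5.18
position: [0.5955, 0.1776, 0.0311]
tool_rot: [-0.053, 0.056, -0.705, 0.705]
ft_force: [-14.3, -2.6, 12.1]
opening: -0.003
```

jog_arm --commands "-1 0 0 0 0 0 0;-1 0 0 0 0 0 0;0 0 0 0 0 0 0"

```text
clock: 5.43
position: [0.5955, 0.1776, 0.031]
tool_rot: [-0.052, 0.057, -0.704, 0.706]
ft_force: [-13.4, -1.6, 11.0]
opening: -0.006
```

jog_arm --commands "20 0 0 0 0 0 0;25 0 0 0 0 0 0;0 -40 0 0 0 0 0;0 -40 0 0 0 0 0;0 -40 0 0 0 0 0;0 -40 0 0 0 0 0;0 -40 0 0 0 0 0;0 0 0 0 0.1 0 0"

```text
clock: 6.1
position: [0.5584, 0.1731, 0.2401]
tool_rot: [0.024, -0.015, 0.708, -0.705]
ft_force: [1.6, 0.4, 0.5]
opening: 0.002
```

jog_arm --commands "7 0 36 0 0 0 0;7 0 36 0 0 0 0;7 0 36 0 0 0 0;7 0 36 0 0 0 0;7 0 36 0 0 0 0;7 0 36 0 0 0 0;7 0 36 0 0 0 0;7 0 36 0 0 0 0"

```text
clock: 6.77
position: [0.5141, -0.1215, 0.2318]
tool_rot: [-0.02, 0.018, -0.707, 0.707]
ft_force: [0.8, -1.0, 0.1]
opening: 0.003
```

jog_arm --commands "7 0 36 0 0 0 0;7 0 36 0 0 0 0;0 0 0 0 0 0 0;0 0 0 0 0 0 0"

```text
clock: 7.1
position: [0.5037, -0.1951, 0.2314]
tool_rot: [-0.017, 0.017, -0.707, 0.707]
ft_force: [0.2, 1.1, -0.1]
opening: -0.002
```

Run:
```python
from h import *
import pickle
f=wrist();cv2.imwrite("pics/w2.png",f["image"][:,:,::-1]);pickle.dump({k:v for k,v in f.items() if k!="image"},open("w2.pkl","wb"))
for d in look_for("wrist","wide_lip"):print(d)
f=grab_frame("top");cv2.imwrite("pics/top2.png",cv2.resize(f["image"][120:270,190:430,::-1],None,fx=3.33,fy=3.33,interpolation=cv2.INTER_CUBIC))
```

```text
{'extent': [229.1, 14.2, 417.5, 109.6], 'score': 0.64}
```

View pics/w2.png

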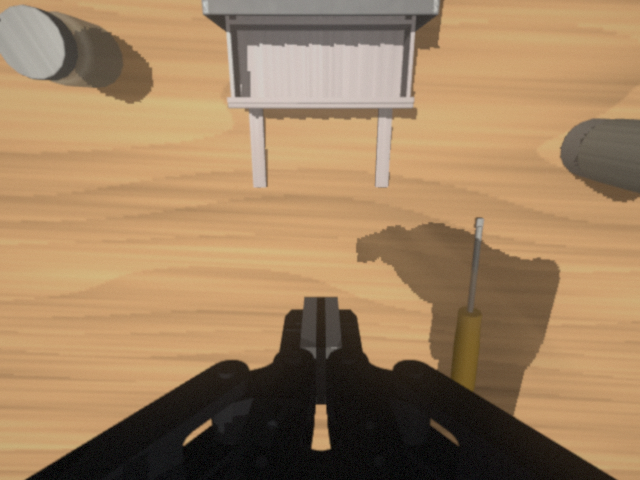

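View pics/top2.png

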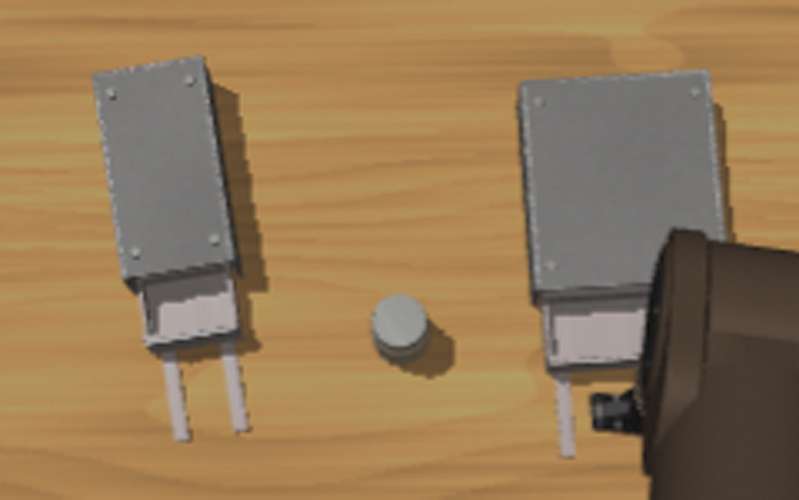

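The wrist view shows the wide lip's top between rows 97 and 106, columns 228–414. The well is empty behind it, up to the hood edge at about row 15. In the top view the narrow tray is home: the cross wall has gone under the hood and the lip is at (145,345)-(240,333).

Run:
```python
from h import *
import pickle
f=pickle.load(open("w2.pkl","rb"));s=observe();Rt=Rn.from_quat(s["tool_rot"],scalar_first=True).as_matrix()
for n,a,b,z in(("front",(228,105),(414,105),.052),("back",(228,98),(414,98),.052),("hoodtop",(207,14),(437,14),.07),("cross",(245,23),(405,23),.037)):
    q=[ray(f,u,v,z) for u,v in(a,b)];m=(q[0]+q[1])/2;d=q[0]-q[1]
    print(n,np.round(m,3),np.linalg.norm(d),np.arctan2(-d[0],d[1]),"tool mm",np.round(Rt.T@(m-s["position"])*1000))
```

```text
front [ 0.585 -0.191  0.052] 0.1440835809086272 0.04879424828757365 tool mm [-80. 180.   5.]
back [ 0.59  -0.191  0.052] 0.1432616795337758 0.04879716255108077 tool mm [-85. 180.   5.]
hoodtop [ 0.643 -0.189  0.07 ] 0.1562636007027218 0.04876157068050611 tool mm [-138.  162.    6.]
cross [ 0.644 -0.191  0.037] 0.12147701425979468 0.04855963307631186 tool mm [-139.  195.    8.]
```

jog_arm --commands "-28 0 1 0 0 0 0;-28 0 2 0 0 0 0;-28 0 2 0 0 0 0;-28 0 0 0 0 0 0;0 35 0 0 0 0 0;0 35 0 0 0 0 0;0 35 0 0 0 0 0;0 15 0 0 0 0 0"

```text
clock: 7.92
position: [0.6143, -0.1885, 0.1067]
tool_rot: [0.018, -0.022, 0.708, -0.706]
ft_force: [-0.4, -0.3, -0.9]
opening: -0.004
```

jog_arm --commands "0 0 0 0 0 0 0;0 0 0 0 0 0 0"

```text
clock: 8.08
position: [0.6163, -0.1894, 0.1111]
tool_rot: [0.019, -0.02, 0.707, -0.706]
ft_force: [0.8, -0.3, 0.8]
opening: 0.001
```

jog_arm --commands "0 20 0 0 0 0 0;0 20 0 0 0 0 0;0 15 0 0 0 0 0;0 0 0 0 0 0 0"

```text
clock: 8.42
position: [0.6159, -0.1903, 0.0557]
tool_rot: [0.019, -0.02, 0.707, -0.707]
ft_force: [-0.7, -0.4, -1.0]
opening: 0.0
```

jog_arm --commands "0 12 0 0 0 0 0;0 10 0 0 0 0 0;0 8 0 0 0 0 0;0 0 0 0 0 0 0"

```text
clock: 8.75
position: [0.6154, -0.191, 0.0251]
tool_rot: [0.018, -0.02, 0.707, -0.707]
ft_force: [-0.5, 0.5, -0.4]
opening: -0.001
```

jog_arm --commands "6 0 0 0 0 0 0;6 0 0 0 0 0 0;6 0 0 0 0 0 0;6 0 0 0 0 0 0;6 0 0 0 0 0 0;6 0 0 0 0 0 0;6 0 0 0 0 0 0;6 0 0 0 0 0 0"

```text
clock: 9.42
position: [0.5681, -0.1937, 0.0268]
tool_rot: [-0.019, 0.019, -0.707, 0.707]
ft_force: [2.3, 1.6, 2.0]
opening: -0.004
```

jog_arm --commands "6 0 0 0 0 0 0;6 0 0 0 0 0 0;6 0 0 0 0 0 0;6 0 0 0 0 0 0;6 0 0 0 0 0 0;6 0 0 0 0 0 0;6 0 0 0 0 0 0;6 0 0 0 0 0 0"

```text
clock: 10.08
position: [0.5197, -0.1963, 0.0263]
tool_rot: [0.019, -0.019, 0.707, -0.707]
ft_force: [2.7, 1.3, 1.8]
opening: 0.002
```

jog_arm --commands "5 0 0 0 0 0 0;4 0 0 0 0 0 0;3 0 0 0 0 0 0;2 0 0 0 0 0 0;2 0 0 0 0 0 0;2 0 0 0 0 0 0"

```text
clock: 10.58
position: [0.5022, -0.1973, 0.0262]
tool_rot: [0.019, -0.019, 0.707, -0.707]
ft_force: [1.8, 1.1, -0.5]
opening: 0.001
```

jog_arm --commands "2 0 0 0 0 0 0;2 0 0 0 0 0 0;2 0 0 0 0 0 0;2 0 0 0 0 0 0"

```text
clock: 10.92
position: [0.4971, -0.1976, 0.0266]
tool_rot: [-0.021, 0.017, -0.707, 0.707]
ft_force: [14.7, 1.7, -11.8]
opening: 0.001
```

jog_arm --commands "2 0 0 0 0 0 0;2 0 0 0 0 0 0;0 0 0 0 0 0 0"

```text
clock: 11.17
position: [0.4972, -0.1977, 0.0274]
tool_rot: [-0.024, 0.015, -0.707, 0.707]
ft_force: [21.0, 1.3, -15.3]
opening: -0.001
```

jog_arm --commands "-8 0 0 0 0 0 0;-9 0 0 0 0 0 0;0 0 0 0 0 0 0"

```text
clock: 11.42
position: [0.5084, -0.197, 0.0263]
tool_rot: [-0.019, 0.019, -0.707, 0.707]
ft_force: [0.6, -0.8, -0.8]
opening: 0.002
```

jog_arm --commands "0 -20 0 0 0 0 0;0 -30 0 0 0 0 0;0 -35 0 0 0 0 0;0 -40 0 0 0 0 0;0 -40 0 0 0 0 0;0 -40 0 0 0 0 0;20 0 0 0 0 0 0;30 0 0 0 0 0 0"

```text
clock: 12.08
position: [0.4594, -0.1997, 0.2336]
tool_rot: [-0.021, 0.018, -0.706, 0.707]
ft_force: [-0.1, -0.1, -0.4]
opening: -0.003
```

jog_arm --commands "30 0 -20 0 0 0 0;30 0 -30 0 0 0 0;10 0 -36 0 0 0 0;0 0 -36 0 0 0 0;0 0 -36 0 0 0 0;0 0 -36 0 0 0 0;0 0 0 0 0 0 0;0 0 0 0 0 0 0"

```text
clock: 12.75
position: [0.3767, -0.009, 0.2312]
tool_rot: [-0.02, 0.021, -0.707, 0.707]
ft_force: [1.5, -0.3, -0.0]
opening: 0.002
```

Run:
```python
from h import *
f=grab_frame("top");cv2.imwrite("pics/top3.png",cv2.resize(f["image"][120:350,130:500,::-1],None,fx=2.15,fy=2.15,interpolation=cv2.INTER_CUBIC))
for l in("gear","jar","can","mug","driver","wide_lip","narrow_lip"):
    for d in look_for("top",l)[:1]:
        e=d["extent"];print(l,round(d["score"],2),np.round(e),np.round(ray(f,(e[0]+e[2])/2,(e[1]+e[3])/2,.05),3))
s=observe();print(s["position"],s["ft_force"])
```

```text
gear 0.66 [367. 224. 382. 238.] [ 0.577 -0.172  0.05 ]
jar 0.82 [303. 206. 318. 231.] [0.613 0.004 0.05 ]
can 0.98 [455. 218. 490. 243.] [ 0.573 -0.444  0.05 ]
mug 0.76 [143. 214. 183. 262.] [0.564 0.414 0.05 ]
driver 0.72 [433. 262. 448. 332.] [ 0.391 -0.347  0.05 ]
wide_lip 0.77 [351. 201. 408. 271.] [ 0.562 -0.186  0.05 ]
narrow_lip 0.62 [230. 198. 266. 227.] [0.633 0.176 0.05 ]
[ 0.37755837 -0.01097253  0.23116844] [ 0.54052931 -0.27041068 -0.29532574]
```

View pics/top3.png

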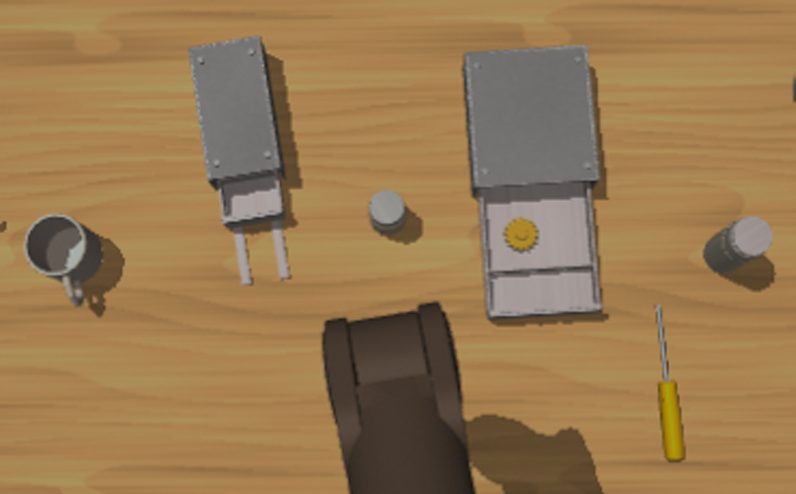

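The final picture shows the narrow tray home, with its lip at (224,222)-(283,213). The wide tray is out, lip at (490,317)-(600,309), and the gear lies uncovered in it at (521,234). The bystanders are where they stood.

Run:
```python
from h import *
f=grab_frame("top")
for n,a,b,F,y in(("narrow",(224,222),(283,213),(.661,.186),.155),("wide",(490,316),(600,308),(.6425,-.188),.052)):
    m=sum(ray(f,130+u/2.15,120+v/2.15,.052) for u,v in(a,b))/2
    print(n,"out",-((m[:2]-F)@[np.cos(y),np.sin(y)])-.055)
print(close_job())
```

```text
narrow out -0.0015252983629247124
wide out 0.1065867098859242
the job is handed in; nothing more can be done
None
```

I pushed the narrow tray home with the closed fingertips, then hooked them behind the wide tray's lip and drew it out. Each move ended firmly against its stop: about 14 N with no further travel for the narrow tray, and about 21 N for the wide one. The job was handed in at about 13 s on the robot's clock, within the 48 s limit.

- **Tray positions:** in the last top picture the narrow tray measured about -1.5 mm out (home is 0) and the wide tray about 107 mm out (its stop is at 110 mm). Both are within what I can read from that picture; it was the firm stop that told me the wide tray was fully out, not the picture.
- **Gear and bystanders:** the gear lies in its tray, uncovered. The jar, can and driver were found within about 6 mm of where they started. The mug came out about 11 mm off by the network's box. Nothing passed near it, so I put that down to box noise.
- **Robot:** the arm finished clear at 0.23 m height, with under 1 N on the wrist.

No check failed.

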